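Sort the rinsed metal cylinders and lock the dryer on

ROBOT

A 6-joint arm with a two-finger parallel gripper is mounted at the origin on the work surface. World frame = base frame: x ahead of the robot, y to its left, z up, the work surface at z = 0. Lengths are in m, angles in degrees, forces in N, time in s.
With the tool pointing down it reaches from about 0.4 to 0.925 m from the base axis. Payload 12.5 kg.
Tool frame: the origin (TCP) lies between the finger pads; the fingertips stand 11 mm ahead of it and the grasp point (between the pads) lies 8 mm behind it; x points along the fingers, y is the direction in which the jaws open and shut, and the axes are right-handed (so a half turn about x gives the same grasp; the last joint's range is limited). The gripper opens to 95 mm and grips with 3 to 60 N. Pads are 20 mm wide; open, the fingers measure 119 mm over their backs; the gripper's body (75 mm by 180 mm) begins 59 mm behind the grasp point.
Start: joints at [66.028, 28.126, 89.318, -0, 62.55, -6.05], TCP at [0.192, 0.595, 0.226] pointing down, gripper open.
Joint ranges: [-177.58, 177.58], [-47.91, 125.51], [2.72, 160], [-65.01, 245.01], [3.68, 167.84], [-153.87, 153.87]. Speed limits (degrees/s): [127.2, 127.2, 159.86, 180, 180, 180].

INTERFACE

Orientations are given as [roll, pitch, yaw] about the fixed x, y, z axes, in that order (R = Rz(yaw) Ry(pitch) Rx(roll)).
In Python, from rig import * gives the robot as it stands. Calls block until the motion is done:
- move_to(position, orientation): joint-space move of the TCP to a pose.
- move_l(position, rotation=None, max_speed=0.15, max_force=None): straight line of the TCP; rotation=None keeps the orientation; max_speed is the mean speed in m/s. With max_force (N) it stops when the force on the tool has changed by that much, and returns True; else False.
- move_joints(angles): joint-space move.
- move_gripper(opening, effort=None): finger opening in m; effort is the grip in N (None keeps the last); returns when the fingers have stopped.
- wait(seconds).
- ik(position, orientation): joint angles nearest the present ones, or None.
- read_state(): the state.
- grab_frame(name): name is "scene" or "side" or "wrist"; returns the picture (420x560x3 uint8, red, green, blue); there is no depth.
- camera_model(name): a dict with "mtx" (3x3 intrinsics, pixels), "position" and "rotation" of the camera in the world. Camera axes: x right, y down, z forward; pixel columns grow to the right and rows downward; lengths in m; the calibration is good to about 2 mm. A picture is of the moment at which its call begins: read the wrist's pose just before it. camera_model takes no time and is no camera call; for the wrist camera it gives the pose at the moment of the call.
A pose or a line that the arm cannot do raises MotionError and nothing moves.
- finish_job(): hands the job in, once; it reports no verdict.
The state is a dict: "clock": time; "joints": joint angles; "joint_velocities": joint speeds; "tau": joint torques, N m; "eef_pos": TCP position; "eef_rot": TCP orientation; "wrist_force": force on the tool from outside, world axes, zero at the start; "ft_torque": the same for the moment, N m; "width": finger opening in m.
Only numpy, scipy, OpenCV 4.12 (cv2) and the standard library are available. Lean on these libraries where they do the work, as an engineer would, in place of code of your own. Each camera call takes 0.05 s, during which the arm holds its last target. There are 200 camera calls.

TASK

Stand the two rinsed steel cylinders from the black draining mat upright in the white drying rows, each in the row that already holds a cylinder of its own length, and let go of them. Then start the hot-air dryer and leave it running by itself: squeeze its orange trigger fully, push the red lock-on button down while the trigger is held in, ease the trigger out until it catches, and take the hand away. Leave everything else where it stands.

Things in the scene. Friction and masses are not known exactly. Their poses are not given: they have to be found in the camera images.
- short: rinsed steel cylinder, 25 diameter, 40 long, 0.11 to 0.2 kg, standing on the mat (top of mat 4 above the table). Origin: centre of its underside, z along its axis. Which place on the mat it has varies.
- long: the same but 65 long, 0.18 to 0.33 kg. Origin: centre of its underside.
- short_ref: the 40 mm cylinder already in the short row, loose. Origin: centre of its underside.
- long_ref: the 65 mm cylinder already in the long row, loose. Origin: centre of its underside.
- row_short: white drying row for 40 mm cylinders, fixed: a trough 54 (x) by 170 (y), floor 6 above the table, rims 8 higher and 6 thick all round; clear inside 42 by 158. Origin: on the table under its centre; y runs along the row. Its cylinder stands 50 to 60 from the centre to the +y side; the rest is free. The two rows change places.
- row_long: white drying row for 65 mm cylinders, of the same make; its own cylinder stands on its +y half as well.
- dryer: blue pistol-shaped hot-air dryer on its side, fixed in a clamp. Origin: on the table under the handle. Its axes: handle along x (x -108 to 55, y -20 to 20, z 39 to 73), butt to -x; barrel, 68 diameter, along y at x 85, z 62 (top at 96), nozzle to +y. Trigger on the handle's +y side; in front of and below it a black ledge (x -30 to 55, y 6 to 52, top at z 36.5) with the lock-on button.
- trigger_face (a point): middle of the orange trigger's outer face, 30 (dryer x) by 20 (z), centred 57 above the table (47 to 67); at rest at x -5, y 34 from the dryer's origin. It has the dryer's axes and moves to the dryer's -y when squeezed.
- trigger (a joint): squeeze of the trigger in m: 0 out, 0.012 fully in; spring 3 N at 0 to 8 N fully in. When locked it stays caught at about 0.0065.
- lock_top (a point): middle of the top of the red lock-on button, 26 (dryer x) by 20 (dryer y), 44 above the table when up, 39 when down; at x -5, y 37 from the dryer's origin, so below and in front of the trigger: a fingertip that holds the trigger in is right above it. At rest the trigger hides part of it from above.
- lock (a joint): how far the button is pushed down in m: 0 up, 0.005 down; spring 1 to 2 N. While the trigger is in less than 0.008 it is blocked after about 1 mm; with the trigger in beyond 0.0085 it goes fully down, and when the trigger is then eased both catch and stay. Squeezing the trigger again frees the button and undoes the lock.
- beaker_small: small empty glass beaker, 52 diameter, 65 tall; a bystander, loose, to be left where it is. Origin: centre of its underside.
- beaker_large: glass beaker, 84 diameter, 115 tall; a bystander, loose, to be left where it is. Origin: centre of its underside.
- flask: white conical flask, 86 diameter, 130 tall; a bystander, loose, to be left where it is. Origin: centre of its underside.
- bowl: white bowl with two eggs, 150 diameter, about 65 tall with the eggs; a bystander, loose, to be left where it is. Origin: centre of its underside.
- wash_bottle: clear wash bottle with red cap and spout, 60 diameter, 175 tall, spout reaching 55 to its -x side; a bystander, loose, to be left where it is. Origin: centre of its underside.
- goggles: safety goggles with black arms, about 140 wide, 112 deep, 50 tall; a bystander, loose, to be left where it is. Origin: centre of its underside (under the lenses; the arms reach 110 to its +x).
Mind the look-alikes: they are no part of the job. What is shaped like the row_short but pink is not meant.

How it is judged:
By the outcome, as a careful person would: the job done as asked, in the order asked, and still so for the second after the job is handed in, with the robot touching nothing.
It also fails if it takes over 61 s, if anything falls off the work surface, if the arm or the gripper's body presses on something with over 40 N, if the wrist force passes 120 N, or if a joint passes its speed limit or range.

## Working session

There is one attempt and no reset: what is moved stays moved. The work goes in short steps, each a Python script; the robot and the scene stay as the last script left them, time stands still between calls to the robot, and variables do not carry over. Pictures are saved under pics/ and viewed, about 8 in all and at most 12, crops included, and the job is handed in when it is done.

```bash
mkdir -p pics; ls; python3 - <<'E'
from rig import *
import cv2,numpy as np
for n in ["scene","side"]:
    im=grab_frame(n); cv2.imwrite(f"pics/{n}0.png",cv2.resize(im[:,:,::-1],(800,600),interpolation=cv2.INTER_CUBIC))
    c=camera_model(n); print(n,c)
print(read_state())
E
```

```text
pics
scene {'mtx': array([[481.89275396,   0.        , 282.34928445],
       [  0.        , 481.89275396, 212.46501138],
       [  0.        ,   0.        ,   1.        ]]), 'position': array([1.0543819 , 0.31485423, 1.05634988]), 'rotation': array([-147.92062488,    0.6471598 ,  122.61471079])}
side {'mtx': array([[407.02045132,   0.        , 278.1101716 ],
       [  0.        , 407.02045132, 206.6607006 ],
       [  0.        ,   0.        ,   1.        ]]), 'position': array([ 0.04703277, -0.88723768,  0.67368983]), 'rotation': array([-121.88998299,    1.42539899,  -30.09284004])}
{'clock': 0.1, 'joints': array([ 6.60273838e+01,  2.81584693e+01,  8.93439850e+01, -2.11235359e-03,
        6.25493828e+01, -6.05203348e+00]), 'joint_velocities': array([ 0.030088  , -0.00197041, -0.05411374, -0.03076336, -0.09706258,
        0.04897476]), 'tau': array([ 2.39241890e-03, -6.13621902e+01, -2.58604056e+01,  6.93866378e-02,
        4.70067852e-02, -6.14469968e-05]), 'eef_pos': array([0.1922396 , 0.5945076 , 0.22516022]), 'eef_rot': array([ -93.98199326,   89.94812904, -111.90160143]), 'wrist_force': array([ 0.3463111 , -0.14041603, -0.22170641]), 'ft_torque': array([0.03034178, 0.01476604, 0.0585439 ]), 'width': 0.09494394992361431}
```

View pics/scene0.png

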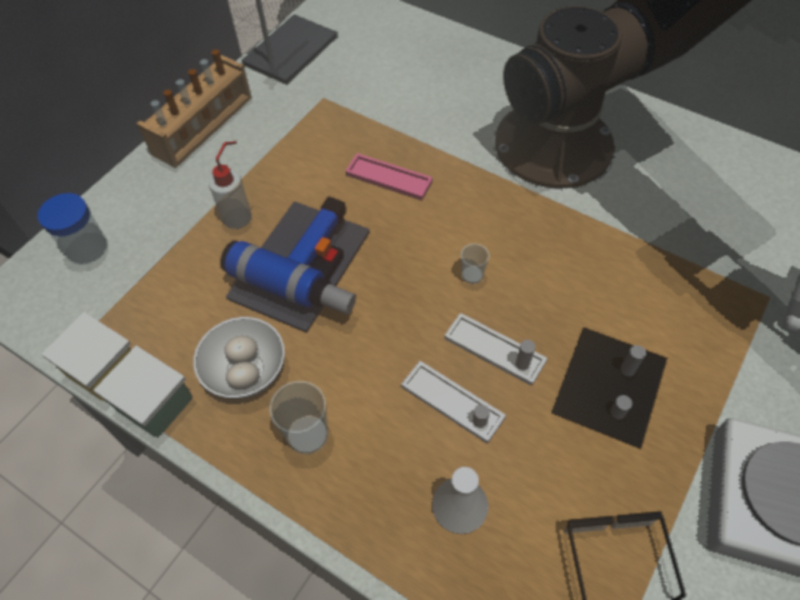

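View pics/side0.png

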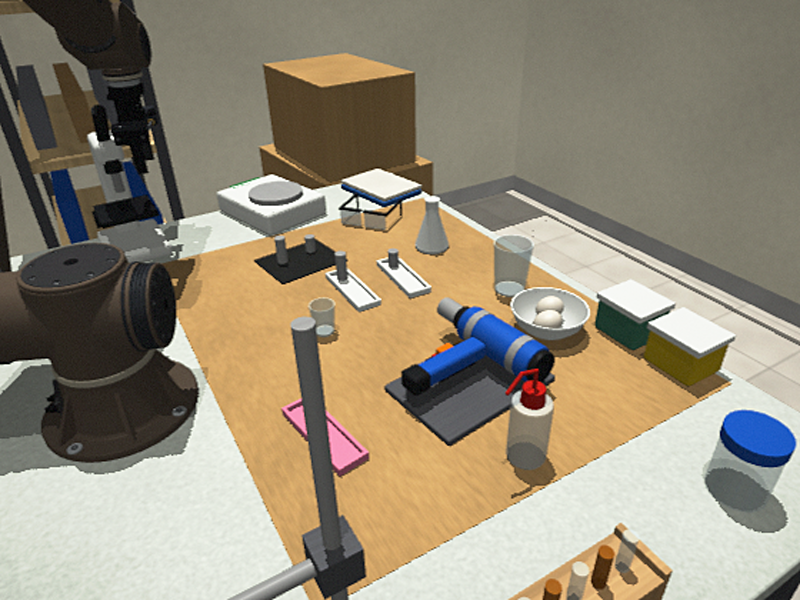

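The two views show the same objects. In the scene view the mat cylinders are long at about (638,351) and short at (623,400). The long row is centred near (495,347) with its reference at (527,345). The short row is near (452,400) with its reference at (482,408). The dryer handle is at (320,235) and the trigger at (323,245). Next I triangulate these points.

```bash
cat > h.py <<'E'
from rig import *
import cv2,numpy as np
from scipy.spatial.transform import Rotation as R
def ray(c,p):
    d=R.from_euler('xyz',c['rotation'],degrees=True).as_matrix()@np.linalg.inv(c['mtx'])@np.array([p[0],p[1],1.])
    return np.array(c['position']),d/np.linalg.norm(d)
def onz(c,p,z):
    o,d=ray(c,p); return o+d*(z-o[2])/d[2]
def tri(rs):
    A=sum(np.eye(3)-np.outer(d,d) for o,d in rs); b=sum((np.eye(3)-np.outer(d,d))@o for o,d in rs)
    x=np.linalg.solve(A,b); return x,[np.linalg.norm(np.cross(x-o,d)) for o,d in rs]
def proj(c,P):
    r=R.from_euler('xyz',c['rotation'],degrees=True).as_matrix()
    q=(np.atleast_2d(P)-c['position'])@r@c['mtx'].T
    return q[:,:2]/q[:,2:]
E
python3 - <<'E'
from h import *
np.set_printoptions(precision=4,suppress=True)
S,D=camera_model('scene'),camera_model('side')
k=.7
for n,a,b in [('long top',(638,351),(281,238)),('short top',(623.5,400),(310,236)),('longref top',(527.5,345),(341,254)),('shortref top',(482,408.5),(393,251))]:
    print(n,tri([ray(S,np.array(a)*k),ray(D,np.array(b)*k)]))
for n,c,z in [('rowlong',[(459,316),(546,358),(533,381),(445,339)],.014),('rowshort',[(418,364),(505,415),(489,438),(402,385)],.014),
  ('mat',[(587,329),(666,360),(640,444),(554,406)],.004),('trig',[(323,245)],.067),('red',[(331,255)],.044),('butt',[(333,207)],.073),('barrel ends top',[(240,250),(325,285)],.096),('clampmat',[(295,203),(369,231),(306,327),(228,296)],.0)]:
    P=np.array([onz(S,np.array(p)*k,z) for p in c]); print(n,P[:,:2].tolist(),P.mean(0)[:2])
E
```

```text
long top (array([0.4165, 0.3396, 0.0675]), [np.float64(0.004026314526531337), np.float64(0.004026314526531433)])
short top (array([0.4956, 0.3551, 0.0448]), [np.float64(0.00325415401224463), np.float64(0.0032541540122446814)])
longref top (array([0.5013, 0.1842, 0.0686]), [np.float64(0.0031663066271822265), np.float64(0.00316630662718212)])
shortref top (array([0.628 , 0.1726, 0.045 ]), [np.float64(0.003125489293390145), np.float64(0.003125489293390318)])
rowlong [[0.4799136883288022, 0.0498935896921926], [0.47321728566885113, 0.216593426596153], [0.5235532610625084, 0.2175525113903593], [0.5329832915841789, 0.05276624497033222]] [0.5024 0.1342]
rowshort [[0.5989628052168818, 0.03890014494853122], [0.6021009112268223, 0.20690968433013526], [0.6503260465845166, 0.2039808172688607], [0.6463327388430655, 0.037091473430532096]] [0.6244 0.1217]
mat [[0.3776428832547879, 0.2508425313316061], [0.3619461910350181, 0.3901844932154644], [0.5266698572738046, 0.41068301946647756], [0.5406590366733168, 0.2663896515377617]] [0.4517 0.3295]
trig [[0.5105018272224016, -0.21765323501868777]] [ 0.5105 -0.2177]
red [[0.508454255353579, -0.20427958197475388]] [ 0.5085 -0.2043]
butt [[0.4329708404758098, -0.25059617633702896]] [ 0.433  -0.2506]
barrel ends top [[0.6119935423977001, -0.31791971333672814], [0.5923457871897463, -0.14971886806828266]] [ 0.6022 -0.2338]
clampmat [[0.4188079747018656, -0.36306945856277034], [0.3987067355397774, -0.19802469199254563], [0.6367214918403934, -0.17190713048023587], [0.6604284921747279, -0.33236328984025404]] [ 0.5287 -0.2663]
```

```bash
cat >> h.py <<'E'
np.set_printoptions(precision=4,suppress=True)
def down(a,flip=False):
    a=np.radians(a+(180 if flip else 0)); x=np.array([0,0,-1.]); y=np.array([np.cos(a),np.sin(a),0])
    return R.from_matrix(np.c_[x,y,np.cross(x,y)]).as_euler('xyz',degrees=True)
def st():
    s=read_state(); print(round(s['clock'],2),s['eef_pos'],'w',round(s['width'],4),'F',s['wrist_force']); return s
def snap(n):
    c=camera_model('wrist'); im=grab_frame('wrist'); cv2.imwrite(f'pics/{n}.png',cv2.resize(im[:,:,::-1],(800,600),interpolation=cv2.INTER_CUBIC)); np.save(f'pics/{n}.npy',c,allow_pickle=True); return c
E
python3 - <<'E'
from h import *
for f in (0,1):
    for p in [(.45,.345,.25),(.624,.09,.1),(.502,.1,.1),(.51,-.2,.1)]: print(f,p,ik(p,down(90,f)))
print(ik((.51,-.2,.1),down(0)),ik((.51,-.2,.1),down(0,1)))
a=ik((.45,.345,.25),down(90,0)); b=ik((.45,.345,.25),down(90,1))
f=0 if abs(a[5])<abs(b[5]) else 1
print('flip',f); move_to((.45,.345,.25),down(90,f)); st()
c=snap('w1'); print(c['position'],c['rotation'])
E
```

```text
0 (0.45, 0.345, 0.25) [ 30.8022  21.9977  95.8196  -0.      62.1827 -59.1978]
0 (0.624, 0.09, 0.1) [  2.2073  36.6279  95.3131  -0.      48.0591 -87.7927]
0 (0.502, 0.1, 0.1) [  3.8689  29.1135 112.3901  -0.      38.4964 -86.1311]
0 (0.51, -0.2, 0.1) [ -28.3222   31.3075  107.3865    0.       41.306  -118.3222]
1 (0.45, 0.345, 0.25) [ 30.8022  21.9977  95.8196  -0.      62.1827 120.8022]
1 (0.624, 0.09, 0.1) [ 2.2073 36.6279 95.3131 -0.     48.0591 92.2073]
1 (0.502, 0.1, 0.1) [  3.8689  29.1135 112.3901  -0.      38.4964  93.8689]
1 (0.51, -0.2, 0.1) [-28.3222  31.3075 107.3865   0.      41.306   61.6778]
[-28.3222  31.3075 107.3865   0.      41.306  -28.3222] [-28.3222  31.3075 107.3865   0.      41.306  151.6778]
flip 0
1.45 [0.4496 0.3456 0.2499] w 0.0949 F [-0.2983  1.4723  1.0205]
[0.3821 0.3464 0.4093] [165.9157  -0.0079  89.9535]<sys>:0: UserWarning: Gimbal lock detected. Setting third angle to zero since it is not possible to uniquely determine all angles.
```

View pics/w1.png

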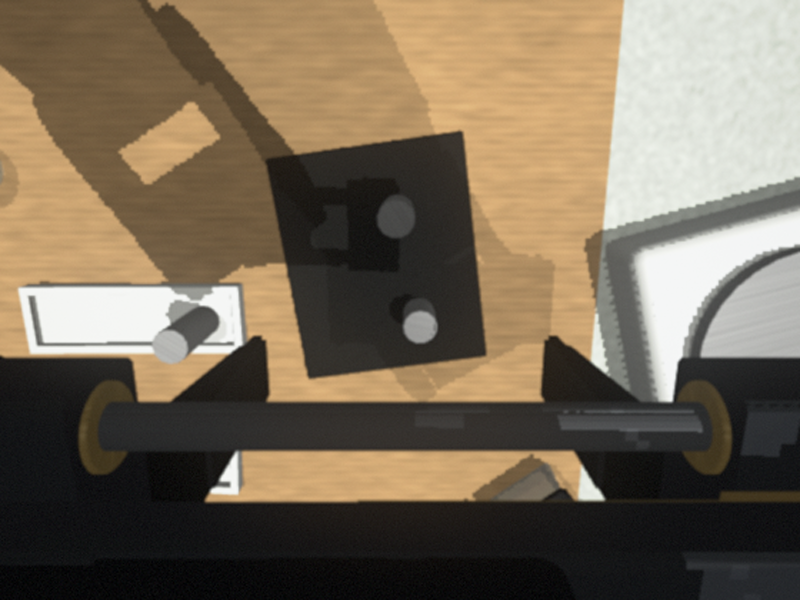

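The wrist view shows the long cylinder's top at about (397,216) and the short one's at (420.5,326). The long row's +y end corners are at (243,285) and (243,352). I combine these with the scene and side rays.

```bash
python3 - <<'E'
from h import *
c=np.load('pics/w1.npy',allow_pickle=True).item();S=camera_model('scene'); D=camera_model('side');k=.7
for n,w,a,b,z in [('long',(397,216),(638,351),(281,238),.069),('short',(420.5,326),(623.5,400),(310,236),.044),('lref',(171,345),(527.5,345),(341,254),.071)]:
    print(n,onz(c,np.array(w)*k,z),tri([ray(S,np.array(a)*k),ray(c,np.array(w)*k)]),tri([ray(D,np.array(b)*k),ray(c,np.array(w)*k)]))
for p in [(243,285),(243,352),(20,287),(32,354)]: print(onz(c,np.array(p)*k,.014))
for n,p in [('beakerL bottom',(305,433)),('flask',(460,510)),('beakerS',(472,274))]: print(n,onz(S,np.array(p)*k,0.))
E
```

```text
long [0.4142 0.3416 0.069 ] (array([0.4141, 0.3415, 0.0702]), [np.float64(9.714188873830169e-05), np.float64(9.714188873824397e-05)]) (array([0.4175, 0.3408, 0.064 ]), [np.float64(0.0028718880516485864), np.float64(0.0028718880516486155)])
short [0.4964 0.3581 0.044 ] (array([0.4948, 0.3572, 0.0491]), [np.float64(0.0006712397659618063), np.float64(0.0006712397659617424)]) (array([0.4985, 0.358 , 0.0408]), [np.float64(0.0011270803931004065), np.float64(0.0011270803931004466)])
lref [0.5014 0.1868 0.071 ] (array([0.5007, 0.1868, 0.0724]), [np.float64(0.0006502456276240835), np.float64(0.0006502456276241251)]) (array([0.5038, 0.1843, 0.0662]), [np.float64(0.0007053088962977569), np.float64(0.0007053088962976919)])
[0.4724 0.2212 0.014 ]
[0.5275 0.217  0.014 ]
[0.4739 0.0479 0.014 ]
[0.529  0.0477 0.014 ]
beakerL bottom [ 0.797  -0.0535  0.    ]
flask [0.7697 0.221  0.    ]
beakerS [0.3805 0.021  0.    ]
```

```bash
cat >> h.py <<'E'
O=down(90)
def pick(x,y,zt):
    move_to((x,y,.16),O); move_gripper(.06)
    print('touch',move_l((x,y,zt),O,.12,15)); move_gripper(.015,25); s=st(); move_l((x,y,.17),None,.2); st()
def place(x,y,zt):
    move_to((x,y,.15),O); move_l((x,y,zt+.02),None,.15)
    print('touch',move_l((x,y,zt-.003),None,.03,5)); st(); move_gripper(.055); move_l((x,y,.2),None,.2); st()
E
python3 -W ignore - <<'E'
from h import *
pick(.415,.341,.038)
E
```

```text
touch False
4.59 [0.415  0.3409 0.0381] w 0.0247 F [ 0.0356 -1.7574  2.9582]
5.4 [0.4145 0.3407 0.169 ] w 0.0244 F [-0.5801  0.6734 -3.7704]
```

Gripped with a width of 25 mm. Next: place it, pick the short one, and look from above the rows.

```bash
python3 -W ignore - <<'E'
from h import *
place(.5015,.098,.040)
pick(.4965,.3575,.024)
move_to((.60,.12,.28),O); snap('w2'); st()
E
```

```text
touch True
7.8 [0.5014 0.0979 0.0398] w 0.0248 F [ 0.3982 -0.3254  3.1877]
9.47 [0.501  0.098  0.1991] w 0.055 F [ 0.396   0.3432 -0.4126]
touch False
12.82 [0.4965 0.3575 0.0241] w 0.0246 F [ 0.2988 -0.4542  1.3129]
13.71 [0.496  0.3572 0.1689] w 0.0248 F [-0.3528 -0.6075 -2.0212]
14.85 [0.5995 0.1212 0.2791] w 0.0241 F [-0.4247  0.5809 -1.855 ]
```

View pics/w2.png

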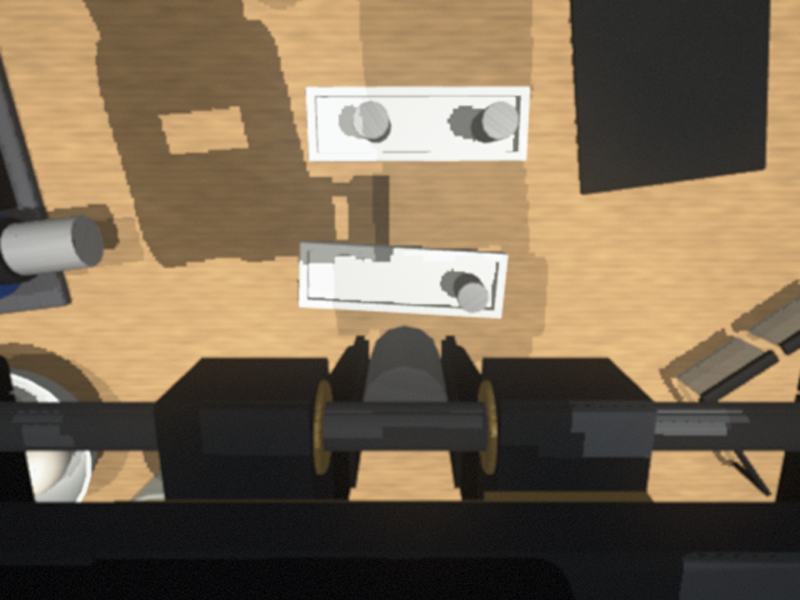

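The long cylinder stands upright in its row with its top near (371,120). The short row's corners are at (301,243), (507,256), (501,318) and (299,308).

```bash
python3 -W ignore - <<'E'
from h import *
c=np.load('pics/w2.npy',allow_pickle=True).item()
P=np.array([onz(c,np.array(p)*.7,.014) for p in [(301,243),(507,256),(501,318),(299,308)]]); print(P)
C=P.mean(0)[:2]; u=(P[1]+P[2]-P[0]-P[3])[:2]; u/=np.linalg.norm(u)
t=C-u*.03; print(C,u,t)
assert np.linalg.norm(C-[.624,.122])<.012
place(t[0],t[1],.026)
# toward dryer, overhead look (jaw along y, clear height)
move_to((.53,-.12,.30),O); snap('w3'); st()
E
```

```text
[[0.5936 0.0373 0.014 ]
 [0.6044 0.206  0.014 ]
 [0.6574 0.2034 0.014 ]
 [0.6486 0.0329 0.014 ]]
[0.626  0.1199] [0.0579 0.9983] [0.6242 0.0899]
touch True
16.93 [0.6241 0.0899 0.0258] w 0.0247 F [-1.4486 -0.0422  4.5077]
18.68 [0.6238 0.0899 0.1989] w 0.0548 F [ 0.3397 -0.0628 -0.6363]
19.72 [ 0.5304 -0.1191  0.2991] w 0.0551 F [-0.5434  0.1868 -1.0281]
```

View pics/w3.png

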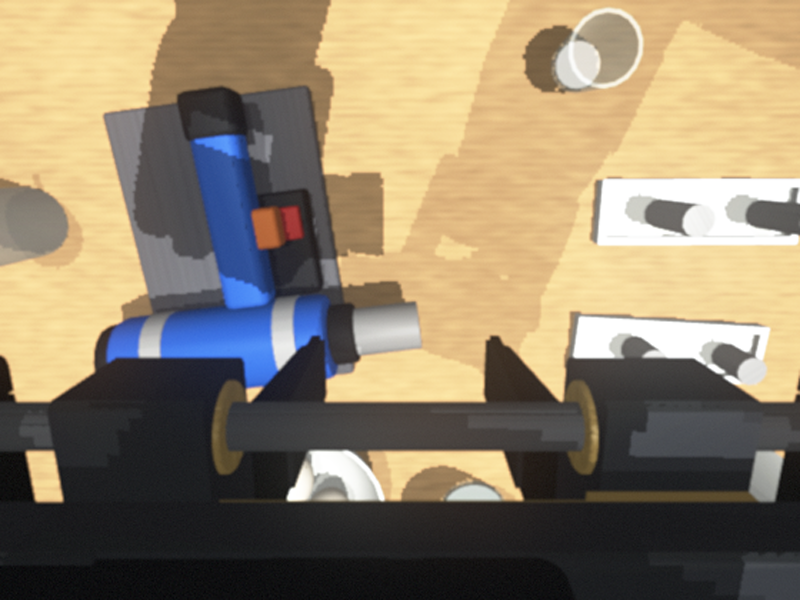

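Both cylinders stand upright in their rows. I can see the dryer's trigger edge from (280,208) to (287,246), the button's outer edge from (298,206) to (304,238), and the ledge edge from (306,190) to (322,288). I fit the dryer pose to these.

```bash
python3 -W ignore - <<'E'
from h import *
from scipy.optimize import least_squares
c=np.load('pics/w3.npy',allow_pickle=True).item(); S=camera_model('scene')
M=np.array([[-20,34,67],[10,34,67],[-30,52,36.5],[55,52,36.5],[-18,47,44],[8,47,44]])/1e3
U=np.array([(280,208),(287,246),(306,190),(322,288),(298,206),(304,238)])*.7
def W(q,m): 
    a=np.radians(q[2]); r=np.array([[np.cos(a),-np.sin(a)],[np.sin(a),np.cos(a)]])
    m=np.atleast_2d(m); return np.c_[m[:,:2]@r.T+q[:2],m[:,2]]
r=least_squares(lambda q:(proj(c,W(q,M))-U).ravel(),[.51,-.24,8],x_scale=[.01,.01,1])
q=r.x; print(q,r.fun.reshape(-1,2)/.7)
np.save('q.npy',q)
print('trig',W(q,[-.005,.034,.057]),'scene px of trig top/red/butt/barrel',proj(S,W(q,np.array([[-5,30,67],[-5,42,44],[-108,0,73],[85,0,96]])/1e3))/.7)
wb=onz(S,np.array((237,220))*.7,0); print('wash',wb, 'w3:',onz(c,np.array((35,222))*.7,.1))
a=np.radians(q[2]); d=wb[:2]-q[:2]; print('wash in dryer',[[np.cos(a),np.sin(a)],[-np.sin(a),np.cos(a)]]@d)
E
```

```text
[ 0.5167 -0.2442  7.0015] [[-3.0834 -1.2287]
 [-2.8653  0.691 ]
 [ 0.1277 -1.7062]
 [ 1.3225  3.8784]
 [ 2.6615 -0.9909]
 [ 2.2368 -0.1521]]
trig [[ 0.5076 -0.2111  0.057 ]] scene px of trig top/red/butt/barrel [[324.995  244.6937]
 [332.1257 254.5692]
 [337.4107 197.28  ]
 [282.1722 266.7294]]
wash [ 0.5142 -0.4335  0.    ] w3: [ 0.5003 -0.3707  0.1   ]
wash in dryer [-0.0255 -0.1876]
```

```bash
cat >> h.py <<'E'
def DP(x,y,z):
    q=np.load('q.npy'); a=np.radians(q[2]); return np.array([q[0]+x*np.cos(a)-y*np.sin(a),q[1]+x*np.sin(a)+y*np.cos(a),z])
def dy():
    q=np.load('q.npy'); a=np.radians(q[2]); s=read_state(); d=s['eef_pos'][:2]-q[:2]
    f=s['wrist_force']; print('t',round(s['clock'],2),'dryer xy mm',(d@[np.cos(a),np.sin(a)])*1e3,(d@[-np.sin(a),np.cos(a)])*1e3,'z',s['eef_pos'][2]*1e3,'Fy',f[:2]@[-np.sin(a),np.cos(a)],'Fz',f[2]); return d@[-np.sin(a),np.cos(a)]
OD=down(97)
E
python3 -W ignore - <<'E'
from h import *
move_gripper(0.0,20)
move_to(DP(-.005,.064,.16),OD); move_l(DP(-.005,.064,.065),None,.15); dy()
print(move_l(DP(-.005,.036,.065),None,.03,2.5)); dy()
snap('w4')
import cv2
im=grab_frame('scene'); cv2.imwrite('pics/s4.png',cv2.resize(im[110:260,120:320,::-1],(800,600),interpolation=cv2.INTER_CUBIC))
E
```

```text
t 22.18 dryer xy mm -4.325866416421404 63.86551231120666 z 66.05658013138395 Fy -0.36881280266877503 Fz 0.26548046276014364
True
t 23.02 dryer xy mm -5.11702676202711 37.2197428996391 z 64.74025326347586 Fy 3.628942242377665 Fz 3.062156019815662
```

View pics/s4.png

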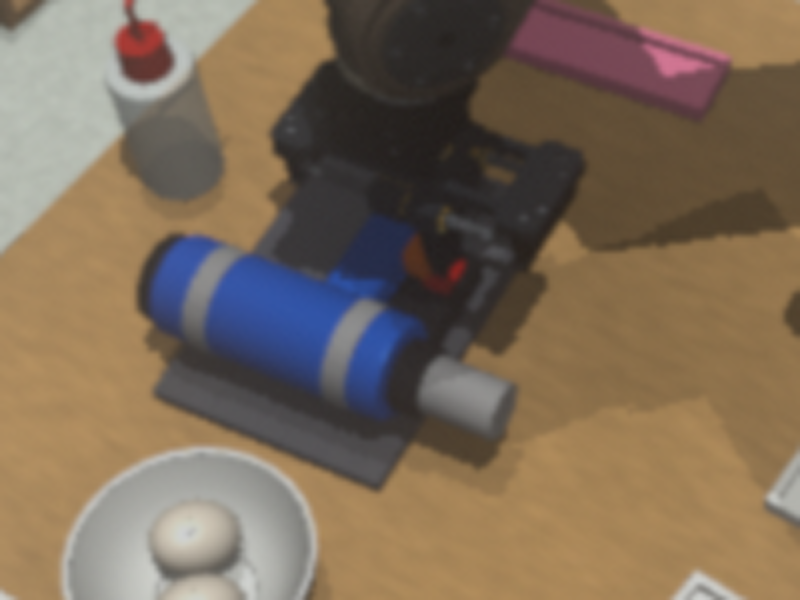

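```bash
python3 -W ignore - <<'E'
from h import *
y0=.0372
for d in (.000,.004,.008,.010,.0115,.0125,.0135,.0145):
    move_l(DP(-.005,y0-d,.065),None,.03); wait(.1); print(d); dy()
    f=read_state()['wrist_force']
    if np.hypot(*f[:2])>13: break
E
```

```text
0.0
t 23.48 dryer xy mm -5.199883021791253 37.42072194632347 z 64.80729049161674 Fy 3.2736177585967963 Fz -0.37240197834288075
0.004
t 23.86 dryer xy mm -5.189429193125436 33.36712212088351 z 64.83755055845579 Fy 4.92869724772245 Fz -1.7369943240613979
0.008
t 24.24 dryer xy mm -5.196720252832131 29.590275524394862 z 64.81742857323137 Fy 5.965039120094696 Fz -0.9409986309294299
0.01
t 24.59 dryer xy mm -5.157516460181718 27.70847138324181 z 64.80701167286314 Fy 7.356489651903141 Fz -1.0960097367037291
0.0115
t 24.94 dryer xy mm -5.173188064506261 26.304391039732256 z 64.81053508197684 Fy 6.858452743387109 Fz -0.2902886987089825
0.0125
t 25.29 dryer xy mm -5.201688856054938 25.590751855577583 z 64.80436464939767 Fy 10.623801774672033 Fz -0.5089549652027674
0.0135
t 25.64 dryer xy mm -5.24063318649826 25.47984166708405 z 64.79089998437121 Fy 15.288311384709035 Fz 1.2371296005584325
```

```bash
python3 -W ignore - <<'E'
from h import *
y=.0372-.0125
move_l(DP(-.005,y,.065),None,.03)
for z in (.056,.054,.0525,.051,.050,.049,.048):
    move_l(DP(-.005,y,z),None,.04); wait(.08); print(z); dy()
    if read_state()['wrist_force'][2]>12: break
E
```

```text
0.056
t 26.35 dryer xy mm -5.1441008406907756 26.394615264473654 z 56.26073678360141 Fy 16.901496411760096 Fz 7.748544788603711
0.054
t 26.68 dryer xy mm -5.072385311705964 26.53756604128338 z 54.53773703307079 Fy 18.13276519970396 Fz 11.149368355144746
0.0525
t 27.02 dryer xy mm -5.1008818711352575 26.6414702933761 z 53.31483802535615 Fy 20.06177154585093 Fz 15.695892961646097
```

```bash
python3 -W ignore - <<'E'
from h import *
move_l(DP(-.005,.0270,.0535),None,.03); wait(.1); dy()
for y,z in ((.0272,.0525),(.0274,.0515),(.0276,.0505),(.0277,.0495),(.0278,.0485),(.0279,.0475)):
    move_l(DP(-.005,y,z),None,.04); wait(.08); print(y,z); dy()
    if read_state()['wrist_force'][2]>16: break
E
```

```text
t 27.37 dryer xy mm -5.096140565453916 27.6163644369552 z 53.74314004341784 Fy 8.984681329458894 Fz 4.707972775951228
0.0272 0.0525
t 27.7 dryer xy mm -5.026682008631321 27.582523607424637 z 52.87568506659426 Fy 8.176703004898771 Fz 4.945192022476975
0.0274 0.0515
t 28.03 dryer xy mm -4.927254166512695 27.630856896689146 z 52.00283901652026 Fy 8.064439974737901 Fz 5.751729459243084
0.0276 0.0505
t 28.37 dryer xy mm -4.847105608723931 27.750292678575878 z 51.038378804974556 Fy 7.514047812868757 Fz 7.403139776998847
0.0277 0.0495
t 28.7 dryer xy mm -4.830246794610344 27.7786151726858 z 50.18883453044308 Fy 5.30141548208186 Fz 8.190568237207781
0.0278 0.0485
t 29.03 dryer xy mm -4.77399242069089 27.76074124569535 z 49.88699925028254 Fy 7.478450131940437 Fz 18.268691665910698
```

The button bottomed out with the fingertip at 38.9 mm, which matches the stated 39 mm. Now I ease the trigger out.

```bash
python3 -W ignore - <<'E'
from h import *
move_l(DP(-.005,.0278,.0490),None,.02); dy()
for y in (.030,.032,.034,.036,.039):
    move_l(DP(-.005,y,.0490),None,.02); wait(.08); print(y); dy()
E
```

```text
t 29.28 dryer xy mm -4.792005075577292 27.77905328674185 z 50.01821849520256 Fy 7.111270716678806 Fz 12.274899025556321
0.03
t 29.62 dryer xy mm -4.706857504061405 29.26745991737116 z 50.023143485366624 Fy 1.5488153314220512 Fz 10.537384366123407
0.032
t 29.96 dryer xy mm -4.628807002603623 30.931117959096113 z 50.06316608817531 Fy 0.5423679455778213 Fz 10.834811129131706
0.034
t 30.29 dryer xy mm -4.539184190698265 32.70443986043597 z 50.09164954390917 Fy -2.481032746914956 Fz 10.664906224325053
0.036
t 30.62 dryer xy mm -4.16649670234419 34.38161126547299 z 50.12603789122456 Fy -2.383700468817335 Fz 9.120133908098536
0.039
t 31.01 dryer xy mm -3.938337414900635 37.30609282615447 z 50.12861249574889 Fy -2.7353375568099882 Fz 7.9367307987807445
```

```bash
python3 -W ignore - <<'E'
from h import *
move_l(DP(-.005,.041,.060),None,.05); dy(); move_l(DP(-.005,.050,.18),None,.2)
move_to((.53,-.12,.30),O); st(); c=snap('w5')
a=cv2.imread('pics/w3.png')[150:350,150:400]; b=cv2.imread('pics/w5.png')[150:350,150:400]
cv2.imwrite('pics/cmp.png',cv2.resize(np.hstack([a,b]),(800,320),interpolation=cv2.INTER_CUBIC))
im=grab_frame('scene'); cv2.imwrite('pics/s5.png',cv2.resize(im[:,:,::-1],(800,600),interpolation=cv2.INTER_CUBIC))
E
```

```text
t 31.38 dryer xy mm -4.869881638363748 40.907413095518166 z 60.34203064321328 Fy 0.1779355877238319 Fz -0.1711921150126851
32.76 [ 0.5297 -0.1199  0.2987] w 0.0005 F [-0.2612 -0.1881  0.3314]
```

View pics/cmp.png

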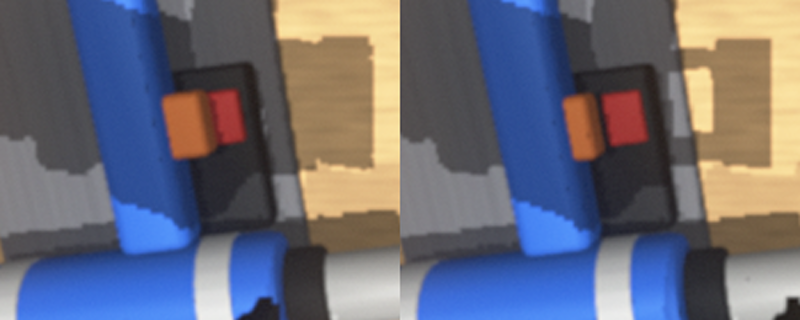

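View pics/s5.png

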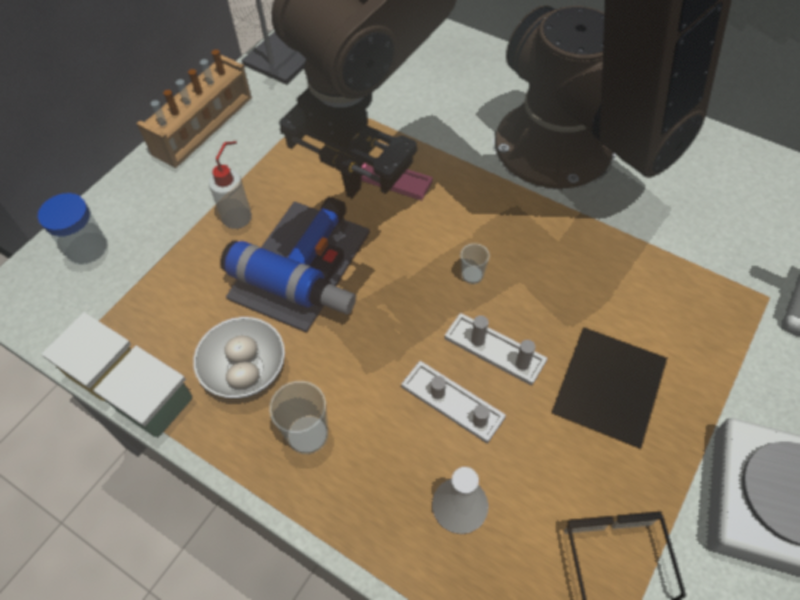

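The trigger's outer edge went from about 210 to 603−400=203 px in the comparison, so it stays caught partway in, and the red button is fully uncovered. In the scene view all four cylinders stand upright in the right rows and the bystanders have not moved. Handing in.

```bash
python3 -W ignore -c "
from h import *
finish_job()"
```

```text
the job is handed in; nothing more can be done
```

The job is done and handed in: both cylinders are in their rows and the dryer looks locked on. It took about 33 s of the 61 s allowed.

- **Cylinders:** The 65 mm cylinder went into the row with the other 65 mm one, and the 40 mm cylinder into the row with the other 40 mm one. The last scene picture shows all four upright in their rows, the mat empty and the bystanders where they were.
- **Dryer:** I squeezed the trigger to its stop at 12 mm of travel. The button went down until the fingertip stopped at 38.9 mm, against the expected 39 mm. I eased the trigger out with the button held until the side force was gone, then took the hand away. The last close-up shows the trigger still partly in and the button fully uncovered.
- **Disagreements:**
  - The fingertip met the trigger about 9 mm nearer the handle than a 12 mm thick finger should, most likely because the fingers taper.
  - Side force rose to about 20 N on the first push down, so I backed off and tried again.
- **Not checked directly:** The trigger and button positions can't be read out, so the lock is judged from forces and pictures only.

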